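# Make up the pressing tray and the slip tray for the pendant class

## Robot

A 6-joint arm with a two-finger parallel gripper is mounted at the origin on the work surface; the furniture and walls round the work are solid. World frame = base frame: x ahead of the robot, y to its left, z up, the work surface at z = 0. Lengths are in mm, angles in degrees, forces in N, time in s.
With the tool pointing down it reaches from about 350 to 850 mm from the base axis. Payload 8.1 kg.
Tool frame: the origin (TCP) lies at the very end of the fingers, on their centre line; the grasp point (between the pads) lies 19 mm behind it (r.grip_point_offset is the distance from the TCP to the grasp point, in mm); z points along the fingers, y is the line along which they close (so a half turn about z gives the same grasp; the last joint's range is limited). The gripper opens to 85 mm and grips with 20 to 120 N. Pads are 22 mm wide; open, the fingers measure 114 mm over their backs; the gripper's body (76 mm by 85 mm) begins 54 mm behind the grasp point. The pads swing forward as they close: fully open they stand 13 mm farther back than shut.
Start: joints at [-79.836, 7.471, 85.268, -0, 87.261, -4.893], TCP at [155.891, -579.399, 231.292] pointing down, gripper open.
Joint ranges: [-169.43, 169.43], [-51.17, 129.36], [1.28, 143.12], [-76.62, 256.62], [0, 156.53], [-152.29, 152.29]. Speed limits (degrees/s): [136.94, 136.94, 159.86, 180, 180, 180].

## Interface

Orientations are given as [roll, pitch, yaw] about the fixed x, y, z axes, in that order (R = Rz(yaw) Ry(pitch) Rx(roll)).
In Python, from bench import status, eyes, r gives the robot as it stands.
- The arm moves only by the shell command python3 -m handwheel 'ROWS' [FORCE]. ROWS is a JSON object whose one key "series" holds a list that holds one entry, the list of rows, each a list of 7 numbers: the shift along the tool's x, y, z in cm, then the turn, a rotation vector about the tool's x, y, z in rad, then the opening, from 0 (shut) to 1 (fully open). In form: {"series": [[[tx, ty, tz, rx, ry, rz, claw], ...]]}. A call has 1 to 12 rows; each row is the pose to reach, as a shift and turn from the pose commanded when the call began, along the tool's axes at that moment; what a row does not reach only later rows make up. A row lasts 1/8 s, in which the tool goes at most 62.5 mm and 10.7 degrees, less where a joint would pass 70% of its speed; a pose out of reach is approached as far as the arm can. A call with a gripper value outside its range is refused whole. The fingers move at their own pace and stop on an object; FORCE is the grip in N (left out, the last holds). Time passes only in rows, so rows that repeat a pose let the fingers close. It gives the time, the measured TCP pose, the force, the opening and the grip force at its end, in the units of the state.
- status.sense(): the state, without advancing time (a new reading comes with each control period).
- eyes.snapshot(name): name is "scene" or "top"; returns a dict with "img" (384x512x3 uint8, red, green, blue), "mtx" (3x3 intrinsics, pixels), "R" (3x3) and "t" (3): a world point X has camera coordinates R X + t. Camera axes: x right, y down, z forward; pixel columns grow to the right and rows downward; lengths in mm; the calibration is good to about 2 mm. A picture is of the moment at which its call begins. There is no depth.
- r.hand_in(): hands the job in; it is judged then, once.
The state is a dict: "time": time; "joint_pos": joint angles; "qd": joint speeds; "joint_efforts": joint torques, N m; "tool_pos": TCP position; "tcp_rot": TCP orientation; "ft_force": force on the tool from outside, world axes, zero at the start; "wrist_torque": the same for the moment, N m; "finger_gap": finger opening in mm; "grip_force": force on a finger pad.
Only numpy, scipy, OpenCV 4.12 (cv2) and the standard library are available. Lean on these libraries where they do the work, as an engineer would, in place of code of your own. Each camera call takes 0.05 s, during which the arm holds its last target. There are 200 camera calls.

## Task

Make up the two tool trays for the pendant class from the things lying about on the table. The squarish pressing tray gets the beech kidney rib lying flat in its broad pocket and the dowel lying in its narrow one; the long slip tray gets the fish pendant that lies among the tools (not one from the board) flat in the square pocket, the white cone stopper standing in the small round well and the slip trailer standing in the large one. Each thing must rest on the floor of its pocket and be let go; leave the two loose clay moths where they lie.

Things in the scene. Friction and masses are not known exactly. Their poses are not given: they have to be found in the camera images.
- rib: Flat kidney-shaped rib of beech with pointed-round ends, 90 mm long, 38 mm wide, 8.5 mm thick, lying flat. Loose. Origin: on its underside, z up; its length runs 65 degrees counter-clockwise from its own x axis (so its width, across which it is taken, at 155 degrees), and the middle of its outline is at x +2, y -2.5 mm.
- dowel: Short plain beech dowel, 13 mm thick, 100 mm long, lying down; does not roll. Loose. Origin: middle of its underside; y along its length.
- fish: Grey-brown leather-hard clay fish pendant, firm and rigid, 51 (x) x 48 (y) x 16 mm (its steepest sides face each other, 46 mm apart, along the direction 170 degrees counter-clockwise from its x), lobed, upright sides only up to 6 mm, domed above (grip it low): the one on the bare table among the tools (the rows of fish on the raised board stay). Loose. Origin: centre of its underside, z up.
- trailer: White slip trailer, standing: a pear-shaped bulb 34 mm across and 37 mm tall with a flat foot, with a thin upright steel needle on top, 58 mm in all. Loose, rigid. Origin: centre of its underside, z up.
- stopper: White bisque cone stopper, standing: a plain, slightly tapered round plug, 20 mm across and 39 mm tall; by itself it leans about 0.08 rad. Loose. Origin: centre of its underside, z up.
- pressing_tray: Pressing tray: squarish light-wood board, 134 (x) x 116 (y) x 12 mm, fixed. Two felt-lined pockets, long sides along x, floor 5 mm above its underside, 7 mm deep: broad one for the rib, 106 x 56, centre y +22 mm; narrow one for the dowel, 118 x 30, centre y -35 mm. A finger channel 46 mm wide and equally deep crosses the board along y at x 0. Origin: centre of underside, z up.
- slip_tray: Slip tray: long light-wood board, 84 (x) x 190 (y) x 12 mm, fixed. Grey felt-lined pockets 7 mm deep (floor 5 mm above its underside) in a row along y: square one, 66 x 66, for the fish, centre y +54 mm, its -x and +x sides cut away over 46 mm for fingers; round well 38 across for the stopper, y -8.5 mm; round well 52 across for the trailer, y -62.5 mm. Origin: centre of underside, z up.
- moth_a: Thin grey-brown clay moth pendant with spread wings, about 59 x 66 x 12 mm, lying loose on the table nearest the robot; to be left alone. Origin: centre of its underside.
- moth_b: A second such clay moth pendant, 58 x 68 x 11 mm, lying loose farther out on the table, near the corner of the clear plastic tub; to be left alone. Origin: centre of its underside.

How it is judged:
By the outcome, as a careful person would: the job done as asked, in the order asked, and still so for the second after the job is handed in, with the robot touching nothing.
It also fails if it takes over 128 s, if anything falls off the work surface, if the arm or the gripper's body presses on something with over 40 N, if the wrist force passes 120 N, or if a joint passes its speed limit or range.

## Working session

There is one attempt and no reset: what is moved stays moved. The work goes in short steps, Python scripts to look and compute and a shell command to move; the robot and the scene stay as the last step left them, time stands still between calls to the robot, and variables do not carry over. Pictures are saved under pics/ and viewed, at most 14 in all, crops included, and the job is handed in when it is done.

```bash
ls; mkdir -p pics; python3 - <<'E'
from bench import status,eyes,r
import cv2,pickle
d={}
for n in("scene","top"):
    s=eyes.snapshot(n); d[n]=s
    cv2.imwrite(f"pics/{n}0.png",cv2.resize(s["img"][:,:,::-1],(800,600),interpolation=cv2.INTER_CUBIC))
    print(n,s["mtx"],s["R"],s["t"])
pickle.dump(d,open("d0.pkl","wb"))
s=status.sense();print(s)
E
```

```text
pics
scene [[417.28643307   0.         252.76620046]
 [  0.         417.28643307 190.03303815]
 [  0.           0.           1.        ]] [[-0.84661198 -0.53215578  0.0076402 ]
 [-0.38587787  0.60388378 -0.69744007]
 [ 0.36653297 -0.59340931 -0.71660238]] [505.88057572  97.98700852 848.20212599]
top [[466.00917152   0.         257.59092017]
 [  0.         466.00917152 197.61442839]
 [  0.           0.           1.        ]] [[ 0.05887548 -0.99826386 -0.00171601]
 [-0.9714697  -0.05689944 -0.23023701]
 [ 0.22973964  0.01522237 -0.97313307]] [ 157.04403498  524.12900807 1049.74546622]
{'time': 0.1, 'joint_pos': array([-7.98370640e+01,  7.51057787e+00,  8.53226800e+01,  4.60522967e-05,
        8.72606977e+01, -4.89556189e+00]), 'qd': array([ 0.0380691 , -0.04894891, -0.16252903,  0.09764811, -0.01746866,
       -0.07134125]), 'joint_efforts': array([ 1.20694909e-03, -5.70948386e+01, -5.01945090e+01, -1.75000619e-04,
        8.14379862e-03,  2.65593644e-05]), 'tool_pos': array([ 155.79382453, -578.91898757,  230.35488684]), 'tcp_rot': array([-1.79906391e+02, -8.06396798e-03,  1.50584891e+01]), 'ft_force': array([ 0.21828216, -1.06964683, -0.59790801]), 'wrist_torque': array([ 0.00633007,  0.00988305, -0.04166353]), 'grip_force': 0.0, 'finger_gap': 84.95802627737713}
```

View pics/top0.png

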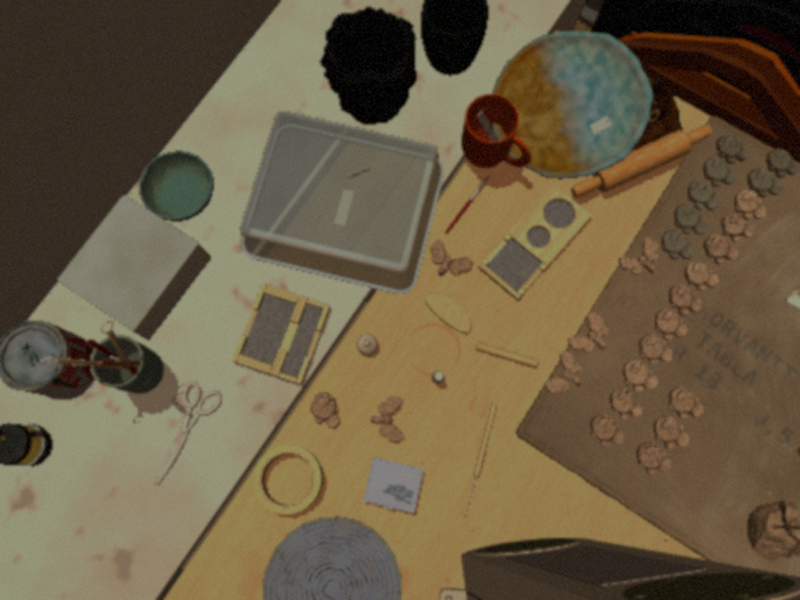

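View pics/scene0.png

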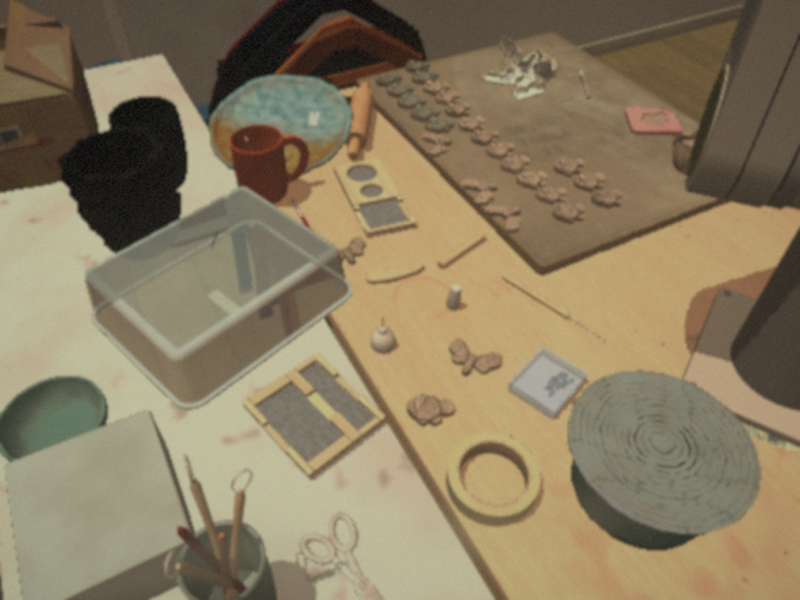

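The top view shows the slip tray near (535,243), pressing tray (282,334), rib (448,312), dowel (507,355), trailer (367,344), stopper (438,378), fish (324,410) and the moths at (450,258) and (388,418). I'll rectify both views to world coordinates.

```bash
cat > h.py <<'E'
import numpy as np,cv2,pickle
from bench import status,eyes,r
def proj(s,X):
    c=np.asarray(X,float)@s["R"].T+s["t"]; p=c@s["mtx"].T; return p[...,:2]/p[...,2:]
def ray(s,uv,z=0):
    d=s["R"].T@np.linalg.solve(s["mtx"],[uv[0],uv[1],1]); o=-s["R"].T@s["t"]
    return (o+d*(z-o[2])/d[2])
def rect(s,x0,y0,w,h,z,k): # image: col = (y0-y)*k , row=(x0-x)*k ; x0,y0 = top-left (max x,max y)
    P=s["mtx"]@np.column_stack([s["R"][:,0],s["R"][:,1],s["R"][:,2]*z+s["t"]])
    A=np.array([[0,-1/k,x0],[-1/k,0,y0],[0,0,1]])
    return cv2.warpPerspective(s["img"][:,:,::-1],P@A,(int(w*k),int(h*k)),flags=cv2.INTER_CUBIC|cv2.WARP_INVERSE_MAP)
E
python3 - <<'E'
from h import *
d=pickle.load(open("d0.pkl","rb"))
T={'slip':(535,243),'press':(282,334),'fish':(324,410),'rib':(448,312),'dowel':(507,355),'trailer':(367,344),'stop':(438,378),'ma':(388,418),'mb':(450,258)}
S={'slip':(374,198),'press':(315,414),'fish':(431,408),'rib':(395,273),'dowel':(462,251),'trailer':(383,345),'stop':(454,303),'ma':(475,358),'mb':(352,250)}
for n in T: print(n,ray(d["top"],np.array(T[n])*.64).round(),ray(d["scene"],np.array(S[n])*.64).round())
E
```

```text
slip [652. -23.   0.] [653. -22.   0.]
press [476. 378.   0.] [475. 379.   0.]
fish [359. 301.   0.] [360. 295.   0.]
rib [527. 115.   0.] [526. 114.   0.]
dowel [463.  18.   0.] [464.  17.   0.]
trailer [468. 242.   0.] [465. 242.  -0.]
stop [420. 126.   0.] [422. 121.   0.]
ma [353. 201.   0.] [350. 195.   0.]
mb [618. 116.   0.] [609. 107.   0.]
```

```bash
cat >> h.py <<'E'
def avg(n,k=4):
    L=[eyes.snapshot(n) for _ in range(k)]; s=dict(L[0]); s["img"]=np.mean([l["img"] for l in L],0).astype(np.uint8); return s
def tile(s,cx,cy,z,w,h,k,grid=10):
    im=rect(s,cx+h/2,cy+w/2,w,h,z,k); im=cv2.convertScaleAbs(im,alpha=1.4)
    for v in np.arange(np.ceil((cx-h/2)/grid)*grid,cx+h/2,grid):
        q=int((cx+h/2-v)*k); L=8 if v%50 else 16; cv2.line(im,(0,q),(L,q),(0,255,0),1); cv2.line(im,(im.shape[1]-L,q),(im.shape[1],q),(0,255,0),1)
        if v%50==0: cv2.putText(im,f"x{v:.0f}",(18,q+4),0,.4,(0,255,0),1)
    for v in np.arange(np.ceil((cy-w/2)/grid)*grid,cy+w/2,grid):
        q=int((cy+w/2-v)*k); L=8 if v%50 else 16; cv2.line(im,(q,0),(q,L),(0,255,0),1)
        if v%50==0: cv2.putText(im,f"y{v:.0f}",(q-12,28),0,.4,(0,255,0),1)
    return im
E
python3 - <<'E'
from h import *
t=avg("top");s=avg("scene");pickle.dump({"top":t,"scene":s},open("d1.pkl","wb"))
V=np.vstack;H=np.hstack
cv2.imwrite("pics/trays.png",V([H([tile(c,652,-23,12,200,150,2),tile(c,476,378,12,200,150,2)]) for c in(t,s)]))
o=[(359,300),(527,115),(463,18),(350,198)]
cv2.imwrite("pics/obj.png",V([H([tile(c,x,y,4,100,140,2) for x,y in o]) for c in(t,s)]))
E
```

```text
(no output)
```

View pics/trays.png

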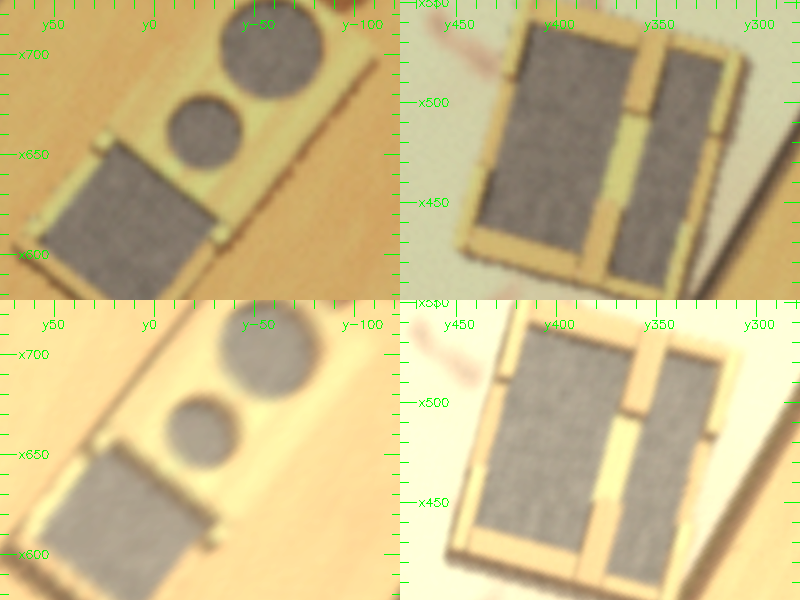

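View pics/obj.png

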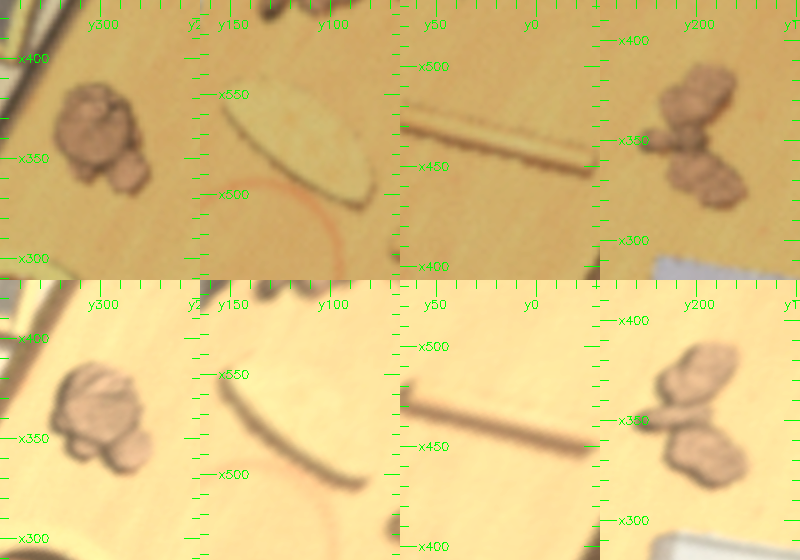

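Tray tiles, in 800x600 pixels: slip wells at (205,133) and (272,48), i.e. (660.7,-25.3) and (702.5,-58.5), so its yaw is about 51.6°. Its square pocket is at (612,13). The pressing pockets are at (482,400.5) and (466.3,346), yaw about -16.1°. Object tiles: the fish body is at (95,125) with its tail at (130,170), and the rib ends are at (222,95) and (370,200).

```bash
python3 - <<'E'
from h import *
d=pickle.load(open("d1.pkl","rb"));t,s=d["top"],d["scene"]
V=np.vstack;H=np.hstack
def enh(im):
    l=cv2.cvtColor(im,cv2.COLOR_BGR2LAB); c=cv2.createCLAHE(4,(2,2))
    return cv2.cvtColor(cv2.merge([c.apply(x) for x in cv2.split(l)]),cv2.COLOR_LAB2BGR)
t2=dict(t);s2=dict(s);t2["img"]=enh(t["img"]);s2["img"]=np.clip(enh(s["img"])*.7,0,255).astype(np.uint8)
A=V([H([tile(t2,527,115,8,100,100,2.9),tile(t2,463,18,12,130,100,2.9)]),H([tile(t2,468,242,17,80,100,2.9),tile(s2,468,242,17,50,100,2.9),tile(t2,420,126,20,50,100,2.9),tile(s2,420,126,20,50,100,2.9)])]) 
E
python3 - <<'E'
from h import *
d=pickle.load(open("d1.pkl","rb"));t,s=d["top"],d["scene"]
V=np.vstack;H=np.hstack
o=[(527,115,8,130),(463,18,12,130)]
a=H([tile(t,x,y,z,w,95,3) for x,y,z,w in o])
b=H([tile(c,x,y,z,65,95,3) for x,y,z in((468,242,17),(420,126,20)) for c in(t,s)])
im=V([a,b]);im=cv2.convertScaleAbs(im,alpha=.75);cv2.imwrite("pics/obj2.png",im);print(im.shape)
for c in(t,s):
    k=2;im=rect(c,409,350,100,100,3,k).astype(float)
    g=cv2.GaussianBlur(im,(0,0),1.5).sum(2);bg=np.median(g);m=(g<.8*bg).astype(np.uint8)
    n,l,st,ce=cv2.connectedComponentsWithStats(m);i=l[100,100] or 1+np.argmax(st[1:,4]);ys,xs=np.where(l==i)
    P=np.c_[409-ys/k,350-xs/k];print("fish",st[i],P.mean(0).round(1))
    w=[]
    for a in range(0,180,10):
        u=P@[np.cos(np.radians(a)),np.sin(np.radians(a))];w.append((a,round(np.ptp(u),1),round((u.max()+u.min())/2,1)))
    print(w)
for n,p in {'mugL':(463,150),'mugR':(518,165),'mugbase':(490,165),'tubcorner':(412,290),'handle':(525,160),'tubleft':(375,288)}.items(): print(n,ray(t,np.array(p)*.64,0).round(),ray(t,np.array(p)*.64,80).round())
E
```

```text
(570, 780, 3)
fish [  55   45   89   99 4339] [362.2 299.3]
[(0, np.float64(49.0), np.float64(362.0)), (10, np.float64(48.2), np.float64(409.4)), (20, np.float64(48.2), np.float64(444.3)), (30, np.float64(48.9), np.float64(464.6)), (40, np.float64(49.7), np.float64(470.1)), (50, np.float64(49.8), np.float64(461.6)), (60, np.float64(48.4), np.float64(439.2)), (70, np.float64(47.2), np.float64(404.1)), (80, np.float64(45.9), np.float64(357.6)), (90, np.float64(44.0), np.float64(300.5)), (100, np.float64(42.5), np.float64(233.9)), (110, np.float64(41.3), np.float64(159.5)), (120, np.float64(41.9), np.float64(79.3)), (130, np.float64(43.4), np.float64(-2.3)), (140, np.float64(45.2), np.float64(-83.4)), (150, np.float64(47.0), np.float64(-162.4)), (160, np.float64(48.8), np.float64(-236.7)), (170, np.float64(49.4), np.float64(-303.9))]
fish [  50   48   92  107 4690] [358.4 302.5]
[(0, np.float64(53.0), np.float64(358.5)), (10, np.float64(56.4), np.float64(405.0)), (20, np.float64(58.4), np.float64(439.1)), (30, np.float64(59.4), np.float64(459.8)), (40, np.float64(58.9), np.float64(466.8)), (50, np.float64(57.0), np.float64(459.6)), (60, np.float64(54.2), np.float64(438.8)), (70, np.float64(50.5), np.float64(404.8)), (80, np.float64(46.7), np.float64(359.2)), (90, np.float64(45.5), np.float64(302.2)), (100, np.float64(46.3), np.float64(235.1)), (110, np.float64(45.7), np.float64(160.8)), (120, np.float64(45.6), np.float64(80.8)), (130, np.float64(46.6), np.float64(-1.3)), (140, np.float64(47.4), np.float64(-82.7)), (150, np.float64(47.1), np.float64(-161.5)), (160, np.float64(45.9), np.float64(-235.1)), (170, np.float64(49.2), np.float64(-301.1))]
mugL [811. 102.   0.] [773. 107.  80.]
mugR [789.   8.   0.] [752.  20.  80.]
mugbase [787.  55.   0.] [750.  64.  80.]
tubcorner [561. 175.   0.] [539. 175.  80.]
handle [799.  -3.   0.] [761.   9.  80.]
tubleft [560. 235.   0.] [539. 231.  80.]
```

View pics/obj2.png

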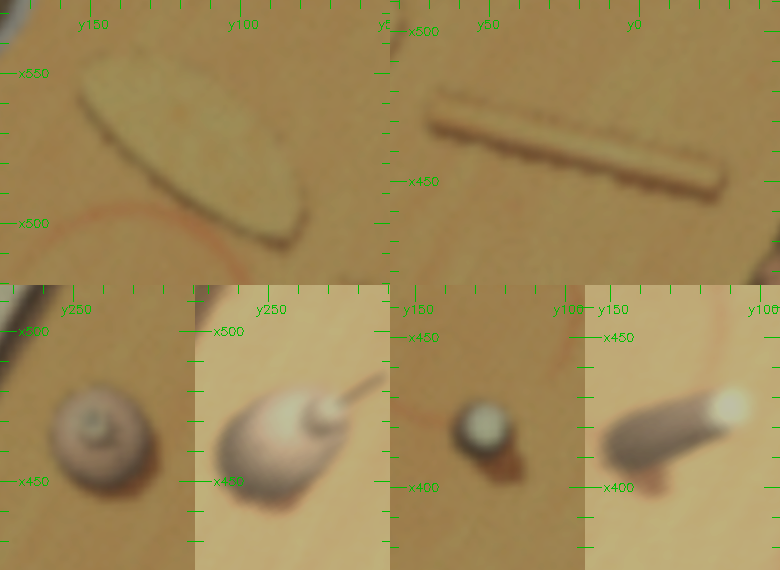

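The rib's middle is at (526,115) with its length at 55.6°. The dowel is at about (462,20.5) at 75°, trailer (464,241), stopper (418.5,127), fish (361,300). I'll take the rib first.

```bash
cat > go.py <<'E'
import sys,numpy as np
from bench import status
from scipy.spatial.transform import Rotation as Ro
x,y,z,yaw=map(float,sys.argv[1:5]); s=status.sense()
R=Ro.from_euler('xyz',s["tcp_rot"],degrees=True); p=s["tool_pos"]
Rt=Ro.from_euler('xyz',[180,0,yaw],degrees=True)
v=R.inv().apply([x-p[0],y-p[1],z-p[2]])/10
w=(R.inv()*Rt).as_rotvec()
print("at",p.round(1),s["tcp_rot"].round(2),"gap",round(s["finger_gap"],1),"t",s["time"]);print("row",v.round(2),w.round(3), "j6 end",round(np.degrees(np.arctan2(y,x))+90-yaw,1))
E
python3 go.py 526 115 130 55.6
```

```text
at [ 155.9 -579.4  231.3] [-180.     -0.     15.06] gap 85.7 t 0.5
row [ 53.78 -57.44  10.13] [-0.    -0.    -0.708] j6 end 46.7
```

```bash
python3 -m handwheel '{"series": [[[26,-28,3,0,0,-0.35,0.75],[26,-28,3,0,0,-0.35,0.75],[26,-28,3,0,0,-0.35,0.75],[26,-28,3,0,0,-0.35,0.75],[26,-28,3,0,0,-0.35,0.75],[26,-28,3,0,0,-0.35,0.75],[53.78,-57.44,10.13,0,0,-0.708,0.75],[53.78,-57.44,10.13,0,0,-0.708,0.75],[53.78,-57.44,10.13,0,0,-0.708,0.75],[53.78,-57.44,10.13,0,0,-0.708,0.75],[53.78,-57.44,10.13,0,0,-0.708,0.75],[53.78,-57.44,10.13,0,0,-0.708,0.75]]]}' 30; python3 go.py 526 115 20 55.6
```

```text
time: 2.0
tool_pos: [506.3, 78.7, 137.7]
tcp_rot: [179.9, -0.0, 55.6]
ft_force: [0.0, -0.6, 0.1]
finger_gap: 64.1
grip_force: 0.0
at [506.3  78.7 137.7] [ 1.7993e+02 -4.0000e-02  5.5640e+01] gap 64.1 t 2.0
row [ 4.1  -0.44 11.77] [ 0.001 -0.001  0.001] j6 end 46.7
```

```bash
python3 -m handwheel '{"series": [[[0,0,0,0,0,0,0.75],[0,0,0,0,0,0,0.75]]]}' 30; python3 go.py 526 115 20 55.6
```

```text
time: 2.25
tool_pos: [505.1, 76.7, 137.4]
tcp_rot: [-180.0, 0.0, 55.7]
ft_force: [-0.7, -1.2, -0.5]
finger_gap: 63.9
grip_force: 0.0
at [505.1  76.7 137.4] [-1.7998e+02  4.0000e-02  5.5690e+01] gap 63.9 t 2.25
row [ 4.35 -0.43 11.74] [-0.     0.001  0.002] j6 end 46.7
```

```bash
python3 -m handwheel '{"series": [[[4.35,-0.43,6,0,0,0,0.75],[4.35,-0.43,11.74,0,0,0,0.75],[4.35,-0.43,11.74,0,0,0,0.75],[4.35,-0.43,13.0,0,0,0,0.75],[4.35,-0.43,13.64,0,0,0,0.75],[4.35,-0.43,13.64,0,0,0,0.75],[4.35,-0.43,13.64,0,0,0,0.4],[4.35,-0.43,13.64,0,0,0,0.3],[4.35,-0.43,13.64,0,0,0,0.3],[4.35,-0.43,13.64,0,0,0,0.3]]]}' 30; python3 go.py 526 115 60 55.6
```

```text
time: 3.5
tool_pos: [527.3, 114.9, 2.6]
tcp_rot: [179.9, -0.1, 55.6]
ft_force: [-1.9, -2.1, 6.5]
finger_gap: 35.3
grip_force: 29.3
at [527.3 114.9   2.6] [ 1.7992e+02 -5.0000e-02  5.5630e+01] gap 35.3 t 3.5
row [-0.06 -0.1  -5.74] [ 0.001 -0.001  0.   ] j6 end 46.7
```

```bash
python3 -m handwheel '{"series": [[[0,0,-1,0,0,0,0.3],[0,0,-6,0,0,0,0.3],[0,0,-12,0,0,0,0.3],[0,0,-16,0,0,0,0.3],[0,0,-16,0,0,0,0.3],[0,0,-16,0,0,0,0.3]]]}'; python3 go.py 482 400.5 165 163.9;  python3 - <<'E'
from h import *
t=eyes.snapshot("top");s=eyes.snapshot("scene")
cv2.imwrite("pics/rib.png",np.hstack([cv2.resize(x["img"][100:300,150:400,::-1],(400,320)) for x in(t,s)]))
E
```

```text
time: 4.25
tool_pos: [526.1, 115.0, 161.0]
tcp_rot: [-180.0, 0.0, 55.6]
ft_force: [0.3, 0.7, -0.9]
finger_gap: 35.2
grip_force: 29.8
at [526.1 115.  161. ] [-179.99    0.     55.63] gap 35.2 t 4.25
row [ 21.08 -19.76  -0.4 ] [-0.   -0.   -1.89] j6 end -34.2
```

View pics/rib.png

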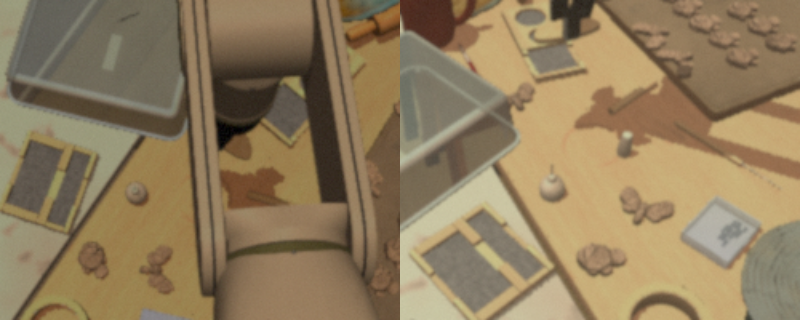

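The rib is held flat in the fingers (scene half, about (550,35)). I'm carrying it to the pressing tray.

```bash
python3 -m handwheel '{"series": [[[21.08,-19.76,-0.4,0,0,-1.89,0.3],[21.08,-19.76,-0.4,0,0,-1.89,0.3],[21.08,-19.76,-0.4,0,0,-1.89,0.3],[21.08,-19.76,-0.4,0,0,-1.89,0.3],[21.08,-19.76,-0.4,0,0,-1.89,0.3],[21.08,-19.76,-0.4,0,0,-1.89,0.3],[21.08,-19.76,-0.4,0,0,-1.89,0.3],[21.08,-19.76,-0.4,0,0,-1.89,0.3],[21.08,-19.76,-0.4,0,0,-1.89,0.3],[21.08,-19.76,-0.4,0,0,-1.89,0.3],[21.08,-19.76,-0.4,0,0,-1.89,0.3],[21.08,-19.76,-0.4,0,0,-1.89,0.3]]]}';python3 -m handwheel '{"series": [[[0,0,0,0,0,0,0.3],[0,0,0,0,0,0,0.3]]]}'; python3 go.py 482 400.5 40 163.9;
```

```text
time: 5.85
tool_pos: [481.9, 400.2, 164.1]
tcp_rot: [-179.9, -0.1, 163.7]
ft_force: [0.1, -0.9, -0.3]
finger_gap: 35.6
grip_force: 29.9
time: 6.1
tool_pos: [482.3, 400.5, 165.1]
tcp_rot: [-180.0, -0.0, 163.8]
ft_force: [0.3, 0.3, -0.1]
finger_gap: 35.1
grip_force: 29.9
at [482.3 400.5 165.1] [-180.     -0.    163.84] gap 35.1 t 6.1
row [ 3.000e-02 -1.000e-02  1.251e+01] [-0.    -0.    -0.001] j6 end -34.2
```

```bash
python3 -m handwheel '{"series": [[[0,0,6,0,0,0,0.3],[0,0,12,0,0,0,0.3],[0,0,14.0,0,0,0,0.3],[0,0,15,0,0,0,0.3],[0,0,15.4,0,0,0,0.3],[0,0,15.7,0,0,0,0.3],[0,0,15.7,0,0,0,0.3]]]}';python3 -m handwheel '{"series": [[[0,0,0,0,0,0,0.5],[0,0,0,0,0,0,0.55],[0,0,0,0,0,0,0.6],[0,0,-2,0,0,0,0.6],[0,0,-6,0,0,0,0.6],[0,0,-12,0,0,0,0.6],[0,0,-16,0,0,0,0.6],[0,0,-16,0,0,0,0.6],[0,0,-16,0,0,0,0.6]]]}'; python3 go.py 462 20.5 165 165
```

```text
time: 6.98
tool_pos: [483.1, 401.1, 9.5]
tcp_rot: [179.9, 0.1, 163.9]
ft_force: [0.1, -0.1, -0.6]
finger_gap: 34.9
grip_force: 29.9
time: 8.1
tool_pos: [482.3, 400.5, 168.9]
tcp_rot: [180.0, 0.0, 163.9]
ft_force: [-0.1, 0.5, 0.8]
finger_gap: 51.6
grip_force: 0.0
at [482.3 400.5 168.9] [1.7996e+02 3.0000e-02 1.6391e+02] gap 51.6 t 8.1
row [ -8.58 -37.08   0.37] [ 0.001  0.001 -0.019] j6 end -72.5
```

```bash
python3 go.py 462 20.5 140 75
```

```text
at [482.3 400.5 168.9] [1.7996e+02 3.0000e-02 1.6391e+02] gap 51.6 t 8.1
row [ -8.58 -37.08   2.87] [ 1.000e-03 -0.000e+00  1.552e+00] j6 end 17.5
```

```bash
python3 -m handwheel '{"series": [[[-8.58,-37.08,2.87,0,0,1.552,0.6],[-8.58,-37.08,2.87,0,0,1.552,0.6],[-8.58,-37.08,2.87,0,0,1.552,0.6],[-8.58,-37.08,2.87,0,0,1.552,0.6],[-8.58,-37.08,2.87,0,0,1.552,0.6],[-8.58,-37.08,2.87,0,0,1.552,0.6],[-8.58,-37.08,2.87,0,0,1.552,0.6],[-8.58,-37.08,2.87,0,0,1.552,0.6],[-8.58,-37.08,2.87,0,0,1.552,0.6],[-8.58,-37.08,2.87,0,0,1.552,0.6],[-8.58,-37.08,2.87,0,0,1.552,0.4],[-8.58,-37.08,2.87,0,0,1.552,0.4]]]}'; python3 go.py 462 20.5 4 75; python3 - <<'E'
from h import *
t=avg("top",3);s=avg("scene",3)
cv2.imwrite("pics/rib2.png",np.hstack([tile(t,476,378,12,130,150,3),tile(s,476,378,12,130,150,3)]))
E
```

```text
time: 9.6
tool_pos: [461.7, 20.6, 139.2]
tcp_rot: [-180.0, 0.0, 75.0]
ft_force: [-0.0, -0.2, 0.9]
finger_gap: 34.1
grip_force: 0.0
at [461.7  20.6 139.2] [-1.7996e+02  1.0000e-02  7.5050e+01] gap 34.1 t 9.6
row [ 0.    0.03 13.52] [-0.001  0.     0.001] j6 end 17.5
```

View pics/rib2.png

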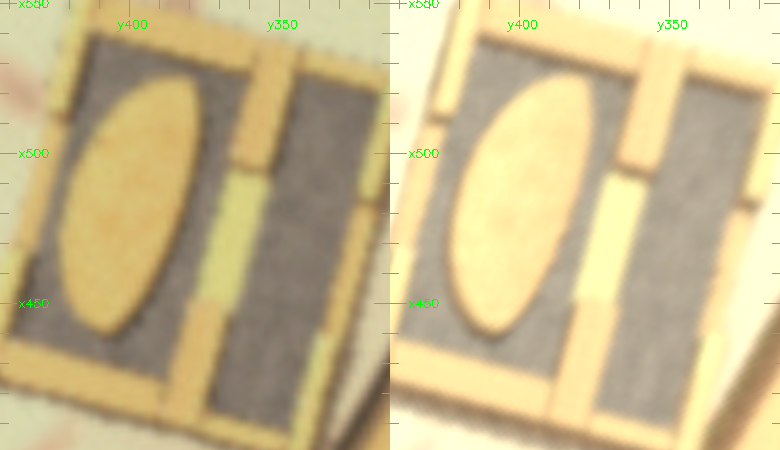

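The rib lies flat in the broad pocket (about (130,205) in the left half), clear of the walls. Next is the dowel.

```bash
python3 -m handwheel '{"series": [[[0,0.03,6,0,0,0,0.4],[0,0.03,11,0,0,0,0.4],[0,0.03,12.5,0,0,0,0.4],[0,0.03,13.4,0,0,0,0.4],[0,0.03,13.4,0,0,0,0.4],[0,0.03,13.4,0,0,0,0.2],[0,0.03,13.4,0,0,0,0.1],[0,0.03,13.4,0,0,0,0.08],[0,0.03,13.4,0,0,0,0.08],[0,0.03,13.4,0,0,0,0.08]]]}' 30;python3 -m handwheel '{"series": [[[0,0,-1,0,0,0,0.08],[0,0,-6,0,0,0,0.08],[0,0,-12,0,0,0,0.08],[0,0,-16,0,0,0,0.08],[0,0,-16,0,0,0,0.08],[0,0,-16,0,0,0,0.08]]]}'; python3 go.py 466.3 346 165 163.9
```

```text
time: 11.15
tool_pos: [463.9, 20.2, 7.3]
tcp_rot: [179.8, -0.0, 75.0]
ft_force: [-1.8, 0.8, 6.7]
finger_gap: 11.4
grip_force: 30.0
time: 11.9
tool_pos: [462.1, 20.4, 165.4]
tcp_rot: [180.0, -0.0, 75.0]
ft_force: [-0.5, -0.1, -0.1]
finger_gap: 11.6
grip_force: 29.3
at [462.1  20.4 165.4] [179.99  -0.    74.99] gap 11.6 t 11.9
row [31.56 -8.03  0.04] [ 0.     0.    -1.552] j6 end -37.3
```

```bash
python3 -m handwheel '{"series": [[[31.56,-8.03,0,0,0,-1.552,0.08],[31.56,-8.03,0,0,0,-1.552,0.08],[31.56,-8.03,0,0,0,-1.552,0.08],[31.56,-8.03,0,0,0,-1.552,0.08],[31.56,-8.03,0,0,0,-1.552,0.08],[31.56,-8.03,0,0,0,-1.552,0.08],[31.56,-8.03,0,0,0,-1.552,0.08],[31.56,-8.03,0,0,0,-1.552,0.08],[31.56,-8.03,0,0,0,-1.552,0.08],[31.56,-8.03,0,0,0,-1.552,0.08],[31.56,-8.03,0,0,0,-1.552,0.08],[31.56,-8.03,0,0,0,-1.552,0.08]]]}'; python3 -m handwheel '{"series": [[[0,0,5,0,0,0,0.08],[0,0,10,0,0,0,0.08],[0,0,12,0,0,0,0.08],[0,0,12,0,0,0,0.08],[0,0,12,0,0,0,0.08]]]}';python3 go.py 466.3 346 14 163.9;python3 - <<'E'
from h import *
s=avg("scene",3)
cv2.imwrite("pics/dow.png",cv2.resize(s["img"][180:330,130:330,::-1],(600,450),interpolation=2))
E
```

```text
time: 13.4
tool_pos: [466.3, 345.8, 165.1]
tcp_rot: [-180.0, -0.0, 163.9]
ft_force: [-0.9, 0.5, 0.9]
finger_gap: 11.1
grip_force: 29.3
time: 14.02
tool_pos: [468.0, 346.9, 47.9]
tcp_rot: [179.9, 0.1, 163.9]
ft_force: [1.0, -0.3, 0.2]
finger_gap: 11.4
grip_force: 29.3
at [468.  346.9  47.9] [1.7985e+02 1.3000e-01 1.6391e+02] gap 11.4 t 14.025
row [ 0.15 -0.15  3.39] [0.003 0.002 0.   ] j6 end -37.3
```

View pics/dow.png

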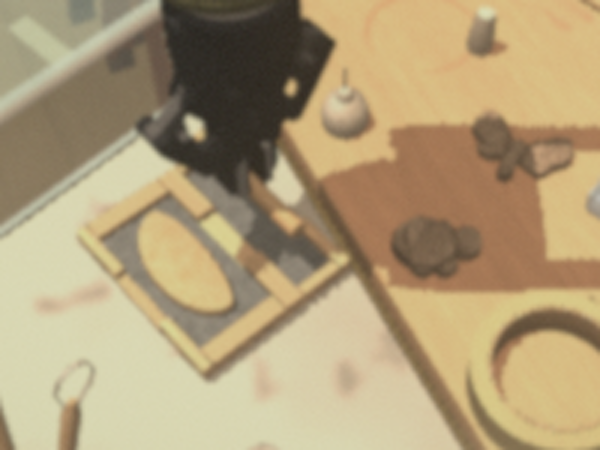

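The dowel is held over the narrow pocket (about (270,205)). I'm lowering it slowly.

```bash
python3 -m handwheel '{"series": [[[0,0,2,0,0,0,0.08],[0,0,3,0,0,0,0.08],[0,0,3.4,0,0,0,0.08],[0,0,3.6,0,0,0,0.08],[0,0,3.6,0,0,0,0.08]]]}';python3 -m handwheel '{"series": [[[0,0,0.1,0,0,0,0.08],[0,0,0.15,0,0,0,0.08],[0,0,0.15,0,0,0,0.08]]]}'
```

```text
time: 14.8
tool_pos: [465.5, 345.5, 12.1]
tcp_rot: [-179.8, -0.1, 163.9]
ft_force: [-18.9, -12.9, 38.1]
finger_gap: 11.4
grip_force: 33.6
time: 15.18
tool_pos: [466.4, 346.0, 11.1]
tcp_rot: [-179.9, -0.0, 163.9]
ft_force: [-16.9, -11.4, 38.0]
finger_gap: 11.0
grip_force: 35.7
```

```bash
python3 -m handwheel '{"series": [[[0,0,-0.2,0,0,0,0.08],[0,0,-0.2,0,0,0,0.08]]]}';python3 - <<'E'
from h import *
s=avg("scene",4);t=avg("top",4)
a=cv2.resize(s["img"][215:315,150:260,::-1],(440,400),interpolation=2)
b=cv2.resize(t["img"][170:260,140:222,::-1],(360,400),interpolation=2)
cv2.imwrite("pics/dow2.png",cv2.convertScaleAbs(np.hstack([a,b]),alpha=1.3))
E
```

```text
time: 15.42
tool_pos: [466.3, 345.9, 11.2]
tcp_rot: [-180.0, -0.0, 163.9]
ft_force: [-8.7, -5.1, 20.3]
finger_gap: 11.3
grip_force: 33.6
```

View pics/dow2.png

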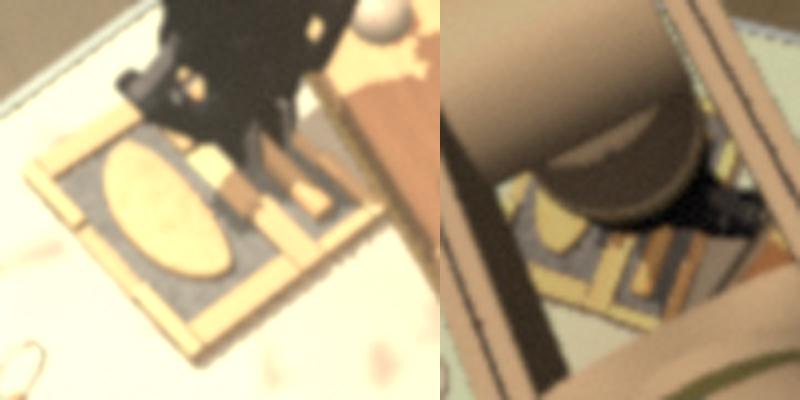

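The dowel lies inside the narrow pocket (near end at (315,200)) and is pressed on the floor. I'll ease off and let go.

```bash
python3 -m handwheel '{"series": [[[0,0,-0.15,0,0,0,0.08],[0,0,-0.15,0,0,0,0.3],[0,0,-0.15,0,0,0,0.3],[0,0,-0.15,0,0,0,0.3],[0,0,-2,0,0,0,0.3],[0,0,-6,0,0,0,0.35],[0,0,-12,0,0,0,0.6],[0,0,-16,0,0,0,0.8],[0,0,-16,0,0,0,0.8],[0,0,-16,0,0,0,0.8]]]}'
python3 go.py 361 300 165 22;python3 - <<'E'
from h import *
import time
E
```

```text
time: 17.08
tool_pos: [466.4, 346.0, 170.4]
tcp_rot: [180.0, 0.0, 163.9]
ft_force: [0.3, 0.3, -0.9]
finger_gap: 68.7
grip_force: 0.0
at [466.4 346.  170.4] [1.7998e+02 2.0000e-02 1.6391e+02] gap 68.7 t 17.075
row [ 8.85 -7.34  0.53] [ 1.000e-03 -0.000e+00  2.477e+00] j6 end 107.7
```

```bash
python3 - <<'E'
from h import *
d=pickle.load(open("d1.pkl","rb"))
im=np.hstack([tile(d[c],361,300,3,66,80,6) for c in("top","scene")])
cv2.imwrite("pics/fish.png",im)
E
```

```text
(no output)
```

View pics/fish.png

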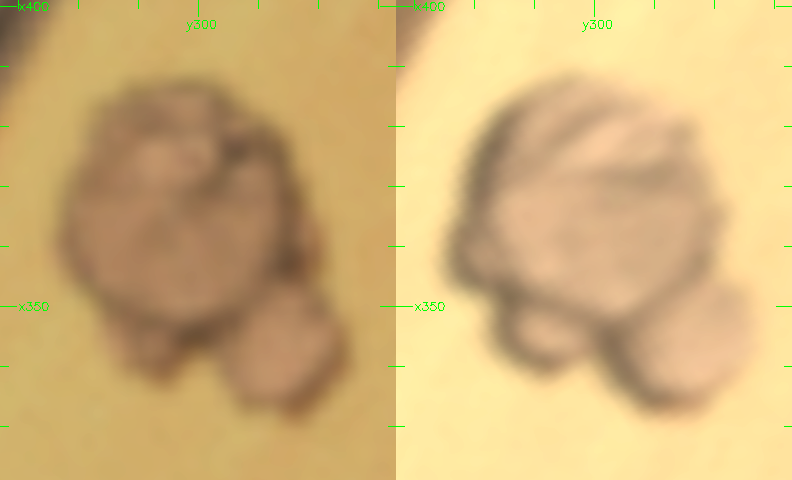

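The fish's body disc is at (190,215) and spans rows 80–330. The tail lobe is at (285,350) and a small lobe at (150,355). The darkness threshold was too tight, so I'll re-measure the widths.

```bash
python3 - <<'E'
from h import *
d=pickle.load(open("d1.pkl","rb"));c=d["top"]
k=4;im=rect(c,401,333,66,80,3,k).astype(float);g=cv2.GaussianBlur(im,(0,0),2)
bg=np.median(g[-60:].reshape(-1,3),0); D=np.linalg.norm(g-bg,axis=2); print(bg,np.percentile(D,[30,50,70,90]))
for th in(25,35,45):
    m=(D>th).astype(np.uint8);n,l,st,ce=cv2.connectedComponentsWithStats(m);i=l[160,132];ys,xs=np.where(l==i);P=np.c_[401-ys/k,333-xs/k]
    print(th,st[i],P.mean(0).round(1),cv2.minAreaRect(P.astype(np.float32)))
    print([(a,round(float(np.ptp(P@[np.cos(np.radians(a)),np.sin(np.radians(a))])),1)) for a in range(0,180,10)])
E
```

```text
[ 75.37253717 124.29293652 148.99937793] [ 3.07261912  5.79381945 39.38595026 59.99334233]
25 [   35    51   201   233 31621] [359.9 299.1] ((357.5, 300.2500305175781), (62.9293212890625, 43.955657958984375), 18.434947967529297)
[(0, 58.0), (10, 61.0), (20, 63.2), (30, 63.6), (40, 62.8), (50, 61.1), (60, 58.8), (70, 55.7), (80, 53.0), (90, 50.0), (100, 46.4), (110, 43.9), (120, 44.4), (130, 46.4), (140, 48.0), (150, 49.6), (160, 51.5), (170, 54.5)]
35 [   38    54   196   227 27629] [360.6 299.6] ((357.5422668457031, 300.3647766113281), (61.17620086669922, 42.668243408203125), 17.35402488708496)
[(0, 56.5), (10, 59.4), (20, 61.6), (30, 62.0), (40, 61.3), (50, 59.6), (60, 57.1), (70, 54.2), (80, 51.7), (90, 48.8), (100, 45.1), (110, 42.6), (120, 43.0), (130, 44.9), (140, 46.6), (150, 48.3), (160, 50.2), (170, 53.0)]
45 [    0     0   264   320 65145] [360.6 300.1] ((361.125, 300.1249694824219), (65.74998474121094, 79.74998474121094), 90.0)
[(0, 79.8), (10, 88.4), (20, 94.4), (30, 97.4), (40, 97.6), (50, 94.7), (60, 89.1), (70, 83.8), (80, 75.9), (90, 65.8), (100, 78.6), (110, 89.1), (120, 96.8), (130, 101.6), (140, 103.4), (150, 101.9), (160, 97.4), (170, 90.0)]
```

```bash
python3 go.py 362 303 130 73
```

```text
at [466.4 346.  170.4] [1.7998e+02 2.0000e-02 1.6391e+02] gap 68.7 t 17.075
row [ 8.84 -7.02  4.03] [ 1.000e-03 -0.000e+00  1.587e+00] j6 end 56.9
```

```bash
python3 -m handwheel '{"series": [[[8.84,-7.02,2,0,0,1.587,0.75],[8.84,-7.02,4.03,0,0,1.587,0.75],[8.84,-7.02,4.03,0,0,1.587,0.75],[8.84,-7.02,4.03,0,0,1.587,0.75],[8.84,-7.02,4.03,0,0,1.587,0.75],[8.84,-7.02,4.03,0,0,1.587,0.75],[8.84,-7.02,4.03,0,0,1.587,0.75],[8.84,-7.02,4.03,0,0,1.587,0.75],[8.84,-7.02,4.03,0,0,1.587,0.75],[8.84,-7.02,4.03,0,0,1.587,0.75],[8.84,-7.02,4.03,0,0,1.587,0.75],[8.84,-7.02,4.03,0,0,1.587,0.75]]]}';  python3 go.py 362 303 0 73;python3 - <<'E'
from h import *
d=pickle.load(open("d1.pkl","rb"));t=avg("top",3)
cv2.imwrite("pics/dow3.png",tile(t,470,370,12,160,160,3))
E
```

```text
time: 18.58
tool_pos: [361.9, 302.9, 129.4]
tcp_rot: [-180.0, 0.0, 73.1]
ft_force: [-1.0, 0.8, 0.2]
finger_gap: 64.3
grip_force: 0.0
at [361.9 302.9 129.4] [-1.7998e+02  3.0000e-02  7.3050e+01] gap 64.3 t 18.575
row [ 0.02  0.02 12.94] [-0.     0.     0.001] j6 end 56.9
```

View pics/dow3.png

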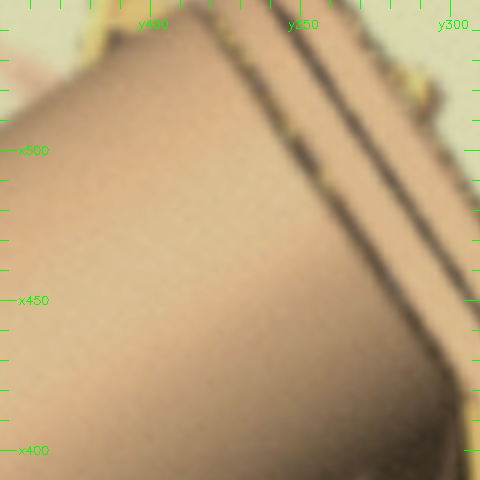

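The arm hides the tray in that view, so I'll check it later. Descending on the fish.

```bash
python3 -m handwheel '{"series": [[[0,0,6,0,0,0,0.75],[0,0,11,0,0,0,0.75],[0,0,12.5,0,0,0,0.75],[0,0,13,0,0,0,0.75],[0,0,13.1,0,0,0,0.75],[0,0,13.1,0,0,0,0.75]]]}' 30;python3 -m handwheel '{"series": [[[0,0,0,0,0,0,0.65],[0,0,0,0,0,0,0.6],[0,0,0,0,0,0,0.55],[0,0,0,0,0,0,0.5],[0,0,0,0,0,0,0.45],[0,0,0,0,0,0,0.42],[0,0,0,0,0,0,0.42]]]}'
```

```text
time: 19.48
tool_pos: [363.5, 304.0, 0.5]
tcp_rot: [179.9, -0.1, 73.0]
ft_force: [-0.4, -0.3, 0.1]
finger_gap: 64.5
grip_force: 0.0
time: 20.35
tool_pos: [362.1, 303.3, -0.8]
tcp_rot: [-180.0, -0.0, 73.0]
ft_force: [-1.8, -0.6, 6.6]
finger_gap: 43.5
grip_force: 29.6
```

```bash
python3 -m handwheel '{"series": [[[0,0,-1,0,0,0,0.42],[0,0,-2,0,0,0,0.42],[0,0,-2,0,0,0,0.42]]]}' 35;python3 -m handwheel '{"series": [[[0,0,-5,0,0,0,0.42],[0,0,-10,0,0,0,0.42],[0,0,-13,0,0,0,0.42],[0,0,-13,0,0,0,0.42],[0,0,-13,0,0,0,0.42]]]}'; python3 go.py 612 13.5 150 141.6
```

```text
time: 20.72
tool_pos: [363.1, 303.7, 20.1]
tcp_rot: [179.9, -0.1, 73.0]
ft_force: [-0.1, 1.3, -0.1]
finger_gap: 43.4
grip_force: 34.9
time: 21.35
tool_pos: [361.6, 302.7, 147.7]
tcp_rot: [-180.0, 0.0, 73.0]
ft_force: [-0.3, 0.5, 0.1]
finger_gap: 42.9
grip_force: 35.3
at [361.6 302.7 147.7] [-1.7996e+02  5.0000e-02  7.2980e+01] gap 42.9 t 21.35
row [-20.33  32.41  -0.23] [-1.000e-03  0.000e+00 -1.198e+00] j6 end -50.3
```

```bash
python3 go.py 610.5 16 150 141.6; python3 -m handwheel '{"series": [[[-20.13,32.13,-0.23,0,0,-1.198,0.42],[-20.13,32.13,-0.23,0,0,-1.198,0.42],[-20.13,32.13,-0.23,0,0,-1.198,0.42],[-20.13,32.13,-0.23,0,0,-1.198,0.42],[-20.13,32.13,-0.23,0,0,-1.198,0.42],[-20.13,32.13,-0.23,0,0,-1.198,0.42],[-20.13,32.13,-0.23,0,0,-1.198,0.42],[-20.13,32.13,-0.23,0,0,-1.198,0.42],[-20.13,32.13,-0.23,0,0,-1.198,0.42],[-20.13,32.13,-0.23,0,0,-1.198,0.42],[-20.13,32.13,-0.23,0,0,-1.198,0.42],[-20.13,32.13,-0.23,0,0,-1.198,0.42]]]}';  python3 go.py 610.5 16 5 141.6
```

```text
at [361.6 302.7 147.7] [-1.7996e+02  5.0000e-02  7.2980e+01] gap 42.9 t 21.35
row [-20.13  32.19  -0.23] [-1.000e-03  0.000e+00 -1.198e+00] j6 end -50.1
time: 22.85
tool_pos: [610.3, 17.1, 151.2]
tcp_rot: [180.0, 0.0, 141.7]
ft_force: [0.5, -0.5, -0.0]
finger_gap: 43.1
grip_force: 35.3
at [610.3  17.1 151.2] [1.7999e+02 2.0000e-02 1.4165e+02] gap 43.1 t 22.85
row [-0.08 -0.07 14.62] [0.    0.    0.001] j6 end -50.1
```

```bash
python3 -m handwheel '{"series": [[[-0.08,-0.07,6,0,0,0,0.42],[-0.08,-0.07,11,0,0,0,0.42],[-0.08,-0.07,13,0,0,0,0.42],[-0.08,-0.07,14,0,0,0,0.42],[-0.08,-0.07,14.4,0,0,0,0.42],[-0.08,-0.07,14.6,0,0,0,0.42],[-0.08,-0.07,14.6,0,0,0,0.42]]]}'; python3 -m handwheel '{"series": [[[0,0,0,0,0,0,0.42],[0,0,0,0,0,0,0.42]]]}'
```

```text
time: 23.72
tool_pos: [611.6, 15.4, 6.3]
tcp_rot: [179.9, 0.1, 141.6]
ft_force: [-0.0, 0.6, -0.6]
finger_gap: 43.4
grip_force: 35.3
time: 23.98
tool_pos: [610.9, 15.4, 5.4]
tcp_rot: [180.0, 0.0, 141.6]
ft_force: [-0.2, 0.3, 0.1]
finger_gap: 43.3
grip_force: 35.3
```

```bash
python3 -m handwheel '{"series": [[[0,0,0.1,0,0,0,0.42],[0,0,0.1,0,0,0,0.5],[0,0,0.1,0,0,0,0.6],[0,0,0.1,0,0,0,0.7],[0,0,0.1,0,0,0,0.7],[0,0,-2,0,0,0,0.7],[0,0,-7,0,0,0,0.7],[0,0,-12,0,0,0,0.6],[0,0,-12,0,0,0,0.6],[0,0,-12,0,0,0,0.6]]]}'; python3 go.py 418.5 127 110 141.6
```

```text
time: 25.22
tool_pos: [611.0, 15.5, 126.2]
tcp_rot: [179.9, 0.1, 141.6]
ft_force: [-0.1, 0.0, -0.1]
finger_gap: 51.2
grip_force: 0.0
at [611.   15.5 126.2] [1.7994e+02 8.0000e-02 1.4162e+02] gap 51.2 t 25.225
row [22.02 -3.21  1.59] [0.001 0.001 0.   ] j6 end -34.7
```

```bash
python3 -m handwheel '{"series": [[[22.02,-3.21,1.59,0,0,0,0.6],[22.02,-3.21,1.59,0,0,0,0.6],[22.02,-3.21,1.59,0,0,0,0.6],[22.02,-3.21,1.59,0,0,0,0.6],[22.02,-3.21,1.59,0,0,0,0.6],[22.02,-3.21,1.59,0,0,0,0.6]]]}'; python3 go.py 418.5 127 12 141.6; python3 - <<'E'
from h import *
t=avg("top",4);s=avg("scene",4)
cv2.imwrite("pics/mid.png",np.hstack([tile(t,625,10,12,110,120,3.6),tile(s,470,380,12,130,150,3)[:432]]))
E
```

```text
time: 25.98
tool_pos: [418.1, 126.8, 108.7]
tcp_rot: [-180.0, -0.0, 141.6]
ft_force: [-0.3, -0.7, 0.6]
finger_gap: 51.6
grip_force: 0.0
at [418.1 126.8 108.7] [-1.7997e+02 -1.0000e-02  1.4165e+02] gap 51.6 t 25.975
row [-0.02  0.05  9.67] [-0.001 -0.     0.001] j6 end -34.7
```

View pics/mid.png

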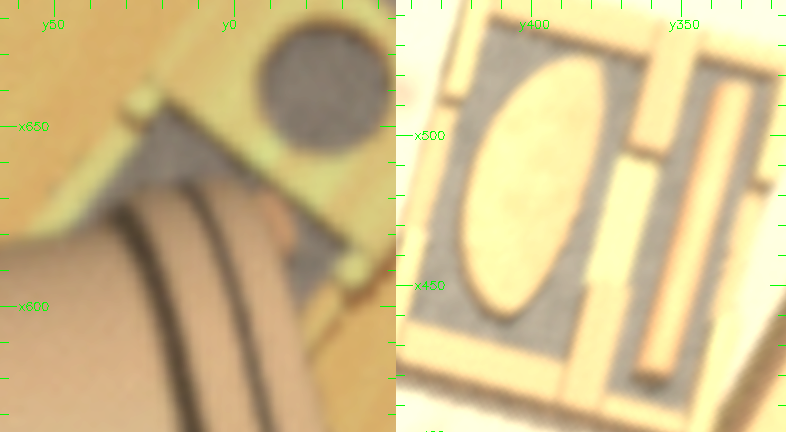

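The rib and the dowel (about (695,240)) lie flat in their pockets. The fish is mostly hidden; one lobe shows at (280,222), inside its pocket. Now the stopper.

```bash
python3 -m handwheel '{"series": [[[0,0.05,5,0,0,0,0.6],[0,0.05,8,0,0,0,0.6],[0,0.05,9.6,0,0,0,0.6],[0,0.05,9.6,0,0,0,0.6],[0,0.05,9.6,0,0,0,0.45],[0,0.05,9.6,0,0,0,0.35],[0,0.05,9.6,0,0,0,0.25],[0,0.05,9.6,0,0,0,0.15],[0,0.05,9.6,0,0,0,0.15],[0,0.05,9.6,0,0,0,0.15]]]}' 30; python3 -m handwheel '{"series": [[[0,0,-1,0,0,0,0.15],[0,0,-5,0,0,0,0.15],[0,0,-10,0,0,0,0.15],[0,0,-10,0,0,0,0.15],[0,0,-10,0,0,0,0.15]]]}';python3 go.py 660.7 -25.3 115 141.6
```

```text
time: 27.62
tool_pos: [419.0, 127.4, 13.9]
tcp_rot: [180.0, 0.1, 141.6]
ft_force: [-1.2, 0.3, 6.2]
finger_gap: 15.9
grip_force: 29.0
time: 28.25
tool_pos: [418.4, 127.4, 113.3]
tcp_rot: [180.0, 0.0, 141.6]
ft_force: [-0.3, 0.0, -1.1]
finger_gap: 16.2
grip_force: 29.0
at [418.4 127.4 113.3] [1.7997e+02 3.0000e-02 1.4163e+02] gap 16.2 t 28.25
row [-28.48   3.07  -0.16] [0.001 0.    0.   ] j6 end -53.8
```

```bash
python3 -m handwheel '{"series": [[[-28.48,3.07,-0.2,0,0,0,0.15],[-28.48,3.07,-0.2,0,0,0,0.15],[-28.48,3.07,-0.2,0,0,0,0.15],[-28.48,3.07,-0.2,0,0,0,0.15],[-28.48,3.07,-0.2,0,0,0,0.15],[-28.48,3.07,-0.2,0,0,0,0.15],[-28.48,3.07,-0.2,0,0,0,0.15],[-28.48,3.07,-0.2,0,0,0,0.15]]]}'; python3 -m handwheel '{"series": [[[0,0,0,0,0,0,0.15],[0,0,5,0,0,0,0.15],[0,0,5,0,0,0,0.15],[0,0,5,0,0,0,0.15]]]}';python3 go.py 660.7 -25.3 18.5 141.6; python3 - <<'E'
from h import *
t=avg("top",4);s=avg("scene",4)
cv2.imwrite("pics/stop.png",np.hstack([tile(t,640,0,12,130,150,3),cv2.resize(s["img"][80:180,190:285,::-1],(428,450),interpolation=2)])[:,:800])
E
```

```text
time: 29.25
tool_pos: [659.5, -24.4, 114.4]
tcp_rot: [-180.0, -0.1, 141.7]
ft_force: [-1.0, -0.0, 0.1]
finger_gap: 15.6
grip_force: 29.0
time: 29.75
tool_pos: [660.8, -25.1, 66.3]
tcp_rot: [180.0, 0.0, 141.6]
ft_force: [-0.1, 0.2, 1.1]
finger_gap: 15.7
grip_force: 29.0
at [660.8 -25.1  66.3] [1.7999e+02 1.0000e-02 1.4164e+02] gap 15.7 t 29.75
row [-0.   -0.02  4.78] [0.    0.    0.001] j6 end -53.8
```

View pics/stop.png

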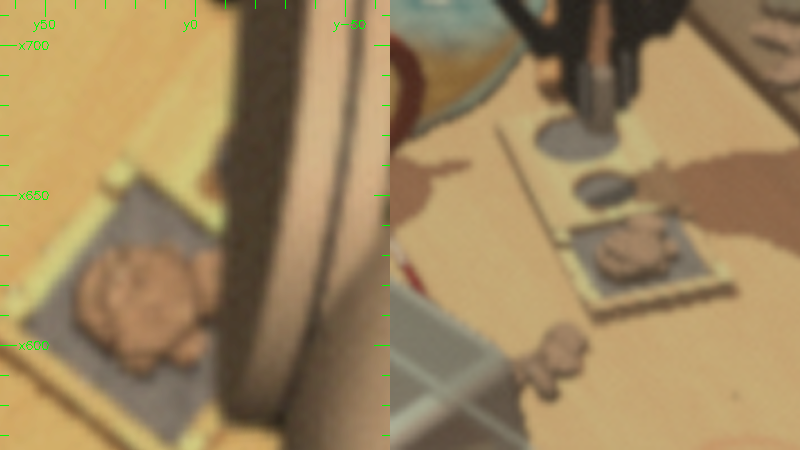

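The fish lies flat within its pocket (left (145,310), right (635,250)). The stopper is held upright at (600,95). Lowering it into the well.

```bash
python3 -m handwheel '{"series": [[[0,0,3,0,0,0,0.15],[0,0,4.2,0,0,0,0.15],[0,0,4.6,0,0,0,0.15],[0,0,4.75,0,0,0,0.15],[0,0,4.75,0,0,0,0.15]]]}';python3 -m handwheel '{"series": [[[0,0,0.03,0,0,0,0.15],[0,0,0.03,0,0,0,0.15]]]}'
```

```text
time: 30.78
tool_pos: [661.0, -25.4, 19.0]
tcp_rot: [180.0, 0.0, 141.6]
ft_force: [-3.9, -0.4, 5.6]
finger_gap: 15.5
grip_force: 29.3
time: 31.02
tool_pos: [661.1, -25.5, 18.9]
tcp_rot: [180.0, 0.0, 141.6]
ft_force: [-3.4, 0.2, 6.3]
finger_gap: 16.0
grip_force: 29.5
```

```bash
python3 -m handwheel '{"series": [[[0,0,-0.03,0,0,0,0.18],[0,0,-0.03,0,0,0,0.25],[0,0,-0.03,0,0,0,0.35],[0,0,-0.03,0,0,0,0.45],[0,0,-0.03,0,0,0,0.5],[0,0,-2,0,0,0,0.5],[0,0,-6,0,0,0,0.5],[0,0,-12,0,0,0,0.65],[0,0,-12,0,0,0,0.7],[0,0,-12,0,0,0,0.7]]]}';python3 go.py 464 241 130 141.6
```

```text
time: 32.28
tool_pos: [661.3, -25.4, 138.9]
tcp_rot: [179.9, 0.1, 141.6]
ft_force: [0.6, -0.4, -0.1]
finger_gap: 60.2
grip_force: 0.0
at [661.3 -25.4 138.9] [1.7993e+02 1.1000e-01 1.4163e+02] gap 60.2 t 32.275
row [32.    8.64  0.84] [0.001 0.002 0.   ] j6 end -24.2
```

```bash
python3 -m handwheel '{"series": [[[3,0.8,-5,0,0,0,0.7],[16,4.3,-5,0,0,0,0.7],[32,8.64,-3,0,0,0,0.7],[32,8.64,-3,0,0,0,0.7],[32,8.64,-3,0,0,0,0.7],[32,8.64,-3,0,0,0,0.7],[32,8.64,-3,0,0,0,0.7],[32,8.64,0.84,0,0,0,0.7],[32,8.64,0.84,0,0,0,0.7],[32,8.64,0.84,0,0,0,0.7]]]}';python3 go.py 464 241 8.5 141.6
```

```text
time: 33.52
tool_pos: [463.7, 240.3, 129.1]
tcp_rot: [-179.9, -0.0, 141.6]
ft_force: [1.1, 0.1, 0.9]
finger_gap: 60.1
grip_force: 0.0
at [463.7 240.3 129.1] [-1.7995e+02 -2.0000e-02  1.4157e+02] gap 60.1 t 33.525
row [1.000e-02 8.000e-02 1.206e+01] [-0.001 -0.    -0.001] j6 end -24.2
```

```bash
python3 -m handwheel '{"series": [[[0,0.05,5,0,0,0,0.7],[0,0.05,9,0,0,0,0.7],[0,0.05,11,0,0,0,0.7],[0,0.05,12,0,0,0,0.7],[0,0.05,12,0,0,0,0.7],[0,0.05,12,0,0,0,0.55],[0,0.05,12,0,0,0,0.45],[0,0.05,12,0,0,0,0.38],[0,0.05,12,0,0,0,0.33],[0,0.05,12,0,0,0,0.3],[0,0.05,12,0,0,0,0.3]]]}' 30; python3 -m handwheel '{"series": [[[0,0,-0.5,0,0,0,0.3],[0,0,-1.5,0,0,0,0.3],[0,0,-1.5,0,0,0,0.3]]]}' 35;
```

```text
time: 34.9
tool_pos: [464.6, 241.8, 10.1]
tcp_rot: [179.9, 0.1, 141.6]
ft_force: [-1.3, -0.3, 7.6]
finger_gap: 30.3
grip_force: 29.0
time: 35.28
tool_pos: [464.6, 241.8, 25.1]
tcp_rot: [179.9, 0.1, 141.6]
ft_force: [-0.5, -0.2, -0.3]
finger_gap: 30.0
grip_force: 34.6
```

```bash
python3 -m handwheel '{"series": [[[0,0,-5,0,0,0,0.3],[0,0,-10,0,0,0,0.3],[0,0,-14,0,0,0,0.3],[0,0,-14,0,0,0,0.3],[0,0,-14,0,0,0,0.3]]]}';python3 go.py 702.5 -58.5 165 141.6
```

```text
time: 35.9
tool_pos: [463.4, 241.3, 163.2]
tcp_rot: [-180.0, -0.0, 141.6]
ft_force: [0.1, -0.1, -1.3]
finger_gap: 29.9
grip_force: 34.8
at [463.4 241.3 163.2] [-1.7997e+02 -2.0000e-02  1.4162e+02] gap 29.9 t 35.9
row [-37.35  -8.66  -0.18] [-0.001 -0.     0.   ] j6 end -56.4
```

```bash
python3 -m handwheel '{"series": [[[-37.35,-8.66,-0.2,0,0,0,0.3],[-37.35,-8.66,-0.2,0,0,0,0.3],[-37.35,-8.66,-0.2,0,0,0,0.3],[-37.35,-8.66,-0.2,0,0,0,0.3],[-37.35,-8.66,-0.2,0,0,0,0.3],[-37.35,-8.66,-0.2,0,0,0,0.3],[-37.35,-8.66,-0.2,0,0,0,0.3],[-37.35,-8.66,-0.2,0,0,0,0.3],[-37.35,-8.66,-0.2,0,0,0,0.3],[-37.35,-8.66,-0.2,0,0,0,0.3]]]}'; python3 -m handwheel '{"series": [[[0,0,5,0,0,0,0.3],[0,0,10,0,0,0,0.3],[0,0,13,0,0,0,0.3],[0,0,13,0,0,0,0.3],[0,0,13,0,0,0,0.3]]]}';python3 go.py 702.5 -58.5 15.5 141.6
```

```text
time: 37.15
tool_pos: [702.3, -56.8, 166.1]
tcp_rot: [180.0, -0.0, 141.7]
ft_force: [-0.2, 0.1, -0.1]
finger_gap: 29.9
grip_force: 34.8
time: 37.78
tool_pos: [703.9, -58.0, 38.1]
tcp_rot: [179.9, 0.1, 141.7]
ft_force: [0.4, 0.4, -0.2]
finger_gap: 30.2
grip_force: 34.8
at [703.9 -58.   38.1] [1.7992e+02 1.3000e-01 1.4167e+02] gap 30.2 t 37.775
row [ 0.08 -0.13  2.26] [0.001 0.002 0.001] j6 end -56.4
```

```bash
python3 -m handwheel '{"series": [[[0,0,1,0,0,0,0.3],[0,0,1.8,0,0,0,0.3],[0,0,2.0,0,0,0,0.3],[0,0,2.1,0,0,0,0.3],[0,0,2.1,0,0,0,0.3]]]}'; python3 -m handwheel '{"series": [[[0,0,0.05,0,0,0,0.3],[0,0,0.05,0,0,0,0.3]]]}'
```

```text
time: 38.4
tool_pos: [702.9, -58.4, 15.4]
tcp_rot: [180.0, 0.0, 141.6]
ft_force: [-2.8, 0.5, 3.8]
finger_gap: 30.0
grip_force: 35.3
time: 38.65
tool_pos: [702.9, -58.4, 15.3]
tcp_rot: [180.0, 0.0, 141.6]
ft_force: [-4.7, 0.4, 8.1]
finger_gap: 30.5
grip_force: 35.8
```

Contact with the well floor. Releasing, then lifting clear and away so nothing is hidden.

```bash
python3 -m handwheel '{"series": [[[0,0,-0.04,0,0,0,0.34],[0,0,-0.04,0,0,0,0.42],[0,0,-0.04,0,0,0,0.5],[0,0,-0.04,0,0,0,0.6],[0,0,-0.04,0,0,0,0.65],[0,0,-2,0,0,0,0.65],[0,0,-7,0,0,0,0.65],[0,0,-13,0,0,0,0.65],[0,0,-19,0,0,0,0.65],[0,0,-19,0,0,0,0.65]]]}';python3 go.py 350 -450 220 75
```

```text
time: 39.9
tool_pos: [707.0, -58.9, 215.3]
tcp_rot: [179.6, 0.8, 141.6]
ft_force: [0.9, -0.3, 1.1]
finger_gap: 55.2
grip_force: 0.0
at [707.  -58.9 215.3] [179.57   0.76 141.63] gap 55.2 t 39.9
row [  3.7  -52.81  -0.91] [0.014 0.007 1.163] j6 end -37.1
```

```bash
python3 -m handwheel '{"series": [[[3.7,-52.8,-1,0,0,1.16,0.65],[3.7,-52.8,-1,0,0,1.16,0.65],[3.7,-52.8,-1,0,0,1.16,0.65],[3.7,-52.8,-1,0,0,1.16,0.65],[3.7,-52.8,-1,0,0,1.16,0.65],[3.7,-52.8,-1,0,0,1.16,0.65],[3.7,-52.8,-1,0,0,1.16,0.65],[3.7,-52.8,-1,0,0,1.16,0.65],[3.7,-52.8,-1,0,0,1.16,0.65],[3.7,-52.8,-1,0,0,1.16,0.65],[3.7,-52.8,-1,0,0,1.16,0.65]]]}'; python3 - <<'E'
from h import *
t=avg("top",4);s=avg("scene",4)
a=np.vstack([tile(t,652,-20,12,200,180,1.9)[:300],tile(t,476,378,12,200,158,1.9)[:300]])
b=cv2.resize(s["img"][85:285,160:300,::-1],(420,600),interpolation=2)
cv2.imwrite("pics/fin.png",np.hstack([a,b])) if a.shape[0]==600 else cv2.imwrite("pics/fin.png",np.hstack([cv2.resize(a,(380,600)),b]))
E
```

```text
time: 41.28
tool_pos: [346.4, -448.7, 214.5]
tcp_rot: [180.0, -0.0, 75.2]
ft_force: [0.7, 0.3, 0.2]
finger_gap: 55.7
grip_force: 0.0
```

View pics/fin.png

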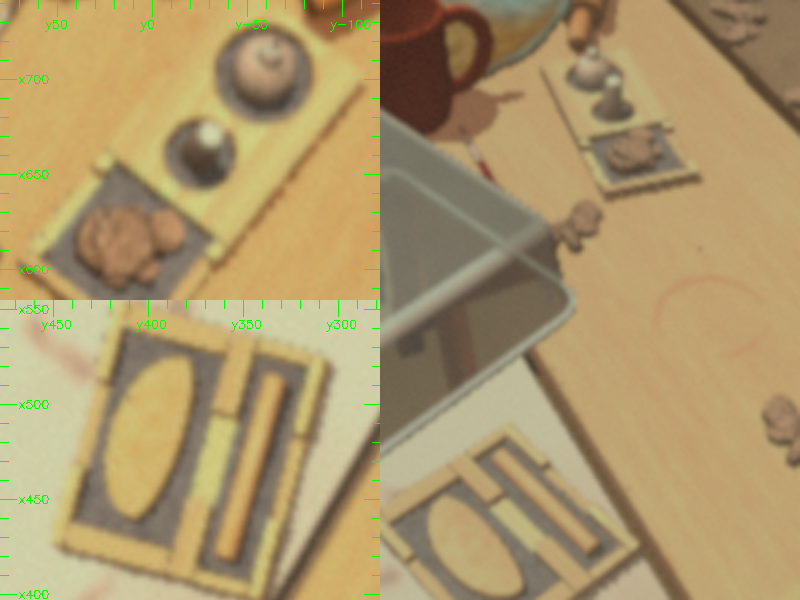

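The picture shows all five in place: rib (148,437), dowel (250,465), fish (125,240), stopper (207,150) and trailer (262,70). The moths haven't moved. Handing in.

```bash
python3 -c "
from bench import r
print(r.hand_in())"
```

```text
the job is handed in; nothing more can be done
None
```

I made up both trays and handed the job in at about 41 s: the final picture shows all five things in their pockets and both moths where they lay, but the hand-in gave no verdict.

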